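# Move tested display modules to the outgoing rack in test order

### The arm

A 7-joint arm with a two-finger parallel gripper is mounted at the origin on the work surface. World frame = base frame: x ahead of the robot, y to its left, z up, the work surface at z = 0. Lengths are in m, angles in rad, forces in N, time in s.
With the tool pointing down it reaches from about 0.35 to 0.9 m from the base axis. Payload 7.2 kg.
Tool frame: the origin (TCP) lies midway between the tips of the shut fingers; the grasp point (between the pads) lies bot.grip_depth behind it (bot.grip_depth is the distance from the TCP to the grasp point, in m); z points along the fingers, y is the direction in which the jaws open and shut (so a half turn about z gives the same grasp; the last joint's range is limited). The gripper opens to 85 mm and grips with 20 to 120 N. Pads are 22 mm wide; open, the fingers measure 114 mm over their backs; the gripper's body (76 mm by 85 mm) begins 54 mm behind the grasp point. The pads swing forward as they close: fully open they stand 13 mm farther back than shut.
Start: joints at [-0.068, 0.411, -0.013, 1.596, 0.006, 1.134, -0.082], TCP at [0.625, -0, 0.231] pointing down, gripper open.
Joint ranges: [-2.95, 2.95], [-0.29, 1.99], [-1.47, 1.44], [0.14, 2.54], [-1.03, 4.17], [0.13, 1.85], [-2.86, 2.86]. Speed limits (rad/s): [2.39, 2.39, 3.01, 3.01, 3.14, 3.14, 3.14].

### API

Orientations are given as a unit quaternion [w, x, y, z].
In Python, from station import bot, vision, search_frame, outline_of, spot_point gives the robot as it stands.
- The arm moves only by the tool arm_command, never from a script. Its argument "deltas" is text: rows parted by semicolons, each of 7 numbers parted by spaces: the finger opening in m, from 0 to 0.0854, then the shift along the tool's x, y, z in m, then the turn, a rotation vector about the tool's x, y, z in rad. A call has 1 to 10 rows; each row shifts and turns the pose as measured when the row begins, along the tool's axes as they then stand; what a row does not reach is not made up. A row lasts 1/8 s, in which the tool goes at most 62.5 mm and 10.7 degrees, less where a joint would pass 70% of its speed; a pose out of reach is approached as far as the arm can. A call with a gripper value outside its range is refused whole. The fingers move at their own pace and stop on an object; "force" is the grip in N (left out, the last holds). Time passes only in rows, so rows that do not move let the fingers close. It gives the time, the measured TCP pose, the force and the opening at its end, in the units of the state.
- bot.read_state(): the state, without advancing time (a new reading comes with each control period).
- vision.grab_frame(name): name is "scene" or "side" or "wrist"; returns a dict with "pixels" (384x512x3 uint8, red, green, blue), "depth" (384x512 float32, m along the optical axis (not along the pixel's ray), 0 where there is no reading), "fov_y" (degrees; the focal length in pixels is half the picture's height over the tangent of half this angle, whatever the lens; pixels are square), "cx", "cy" (the principal point, pixels), "cam_to_world" (4x4, takes a point from camera to world coordinates); the wrist camera has in their place "T_tool_cam" (4x4, takes a point from camera to tool coordinates, whose origin is the TCP and whose axes are the flange's). Camera axes: x right, y up, looking along -z (the intrinsics and any distortion apply to the point x, -y, -z); pixel columns grow to the right and rows downward; lengths in m; the calibration is good to about 2 mm. A picture is of the moment at which its call begins: read the wrist's pose just before it.
- bot.close_job(): hands the job in, once; it reports no verdict.
Trained networks look in the newest picture that a camera, given by its name, has taken for a name from the list of things; names that differ only in an ending like _2 or _b are one class to them, and where a whole thing is asked for, a point or a joint stands for the part that bears it (a point fixed in the world has none). Each returns a list of dicts, best first, with "p" (0 to 1); they miss things now and then, are a little off and sometimes report something else, mostly with a low value. They report only what shows in the picture. A call takes as long as a camera call. They do not tell look-alikes from the thing itself.
- search_frame(camera, thing): "box" ([left, top, right, bottom] in pixels, round what is visible of it).
- outline_of(camera, thing): "mask" (384x512 bool, what is visible of it) and "box" ([left, top, right, bottom] in pixels, round what is visible of it).
- spot_point(camera, thing): "at" ([column, row] in pixels: a listed point, or the origin of a listed thing).
The state is a dict: "time_s": time; "joint_pos": joint angles; "dq": joint speeds; "joint_efforts": joint torques, N m; "tcp_pos": TCP position; "orientation": TCP orientation; "ft_force": force on the tool from outside, world axes, zero at the start; "ft_torque": the same for the moment, N m; "opening": opening from 0.0 (shut) to 1.0 (fully open).
Only numpy, scipy, OpenCV 4.12 (cv2) and the standard library are available. Lean on these libraries where they do the work, as an engineer would, in place of code of your own. Each camera call takes 0.05 s, during which the arm holds its last target. There are 200 camera calls.

### The job

The display modules standing in the test sockets are finished: move all four to the outgoing leaning rack and keep their order, so that the module next to the grey controller box goes into the slot next to the white lot ticket, the next module into the next slot, and so on to the end. Put each one roughly centred along its slot, its bottom edge down on the seat behind the front lip and leaning back on the blades with its screen to the front, and never let a module fall over or lie flat.

Things in the scene. Friction and masses are not known exactly. Their poses are not given: they have to be found in the camera images.
- module_a: The smallest display module: flat steel-framed panel 88 mm wide (x), 12 mm thick (y), 74 mm tall (z), about 110 g. Black screen with a white strip along its foot on the +y face, green board on the -y face. Origin: centre of its underside. Starts upright in socket_a, its lowest 22 mm between the walls; pinch its top edge at the middle, across the thickness, and lift straight up.
- module_b: The second smallest display module: flat steel-framed panel 106 mm wide (x), 12 mm thick (y), 80 mm tall (z), about 150 g. Black screen with a white strip along its foot on the +y face, green board on the -y face. Origin: centre of its underside. Starts upright in socket_b, its lowest 22 mm between the walls; pinch its top edge at the middle, across the thickness, and lift straight up.
- module_c: The second largest display module: flat steel-framed panel 124 mm wide (x), 12 mm thick (y), 86 mm tall (z), about 190 g. Black screen with a white strip along its foot on the +y face, green board on the -y face. Origin: centre of its underside. Starts upright in socket_c, its lowest 22 mm between the walls; pinch its top edge at the middle, across the thickness, and lift straight up.
- module_d: The largest display module: flat steel-framed panel 144 mm wide (x), 12 mm thick (y), 94 mm tall (z), about 250 g. Black screen with a white strip along its foot on the +y face, green board on the -y face. Origin: centre of its underside. Starts upright in socket_d, its lowest 22 mm between the walls; pinch its top edge at the middle, across the thickness, and lift straight up.
- socket_a: Fixed black test socket where module_a starts; all four look alike. 70 (x) x 44 x 32 mm; slot along x 16 mm wide, floor 10 mm above the origin (centre of underside, 8 mm above the table). Sockets form one row along their shared y, 60 mm apart, in any order. The grey controller box (110 x 44 x 50 mm, fixed) is always at the row's +y end; the socket beside it is first.
- socket_b: Fixed black test socket where module_b starts; all four look alike. 70 (x) x 44 x 32 mm; slot along x 16 mm wide, floor 10 mm above the origin (centre of underside, 8 mm above the table). Sockets form one row along their shared y, 60 mm apart, in any order. The grey controller box (110 x 44 x 50 mm, fixed) is always at the row's +y end; the socket beside it is first.
- socket_c: Fixed black test socket where module_c starts; all four look alike. 70 (x) x 44 x 32 mm; slot along x 16 mm wide, floor 10 mm above the origin (centre of underside, 8 mm above the table). Sockets form one row along their shared y, 60 mm apart, in any order. The grey controller box (110 x 44 x 50 mm, fixed) is always at the row's +y end; the socket beside it is first.
- socket_d: Fixed black test socket where module_d starts; all four look alike. 70 (x) x 44 x 32 mm; slot along x 16 mm wide, floor 10 mm above the origin (centre of underside, 8 mm above the table). Sockets form one row along their shared y, 60 mm apart, in any order. The grey controller box (110 x 44 x 50 mm, fixed) is always at the row's +y end; the socket beside it is first.
- rack: Fixed rack 110 (x) x 280 mm, black base; origin: centre of underside, on the table. Four grey slots along x at y = 96, 32, -32, -96 mm, each turned +0.22 rad about x (leans back to -y): seat, its centre line 20 mm up; square to it 2 aluminium back blades (x = +-28 mm, 12 mm wide, 50 mm above the seat, faces 10 mm behind the line) and a lip 10 mm high, 14 mm in front (+y).
- ticket: Fixed lot-ticket holder at one end of the rack, its +y or its -y end, 158 mm from the rack's origin: black foot 70 x 32 mm with a sloping blank white card 64 x 30 mm on it, 30 mm tall in all; origin: centre of underside. The slot beside it is the rack's first. The other end has the same foot, bare. In the rack a module's screen faces +y; let go, it settles back on the blades by itself.
Not all that is in view belongs to the job. Leave any purple look-alike of the module_d alone. Leave any yellow look-alike of the module_a alone.

How it is judged:
By the outcome, as a careful person would: the job done as asked, in the order asked, and still so for the second after the job is handed in, with the robot touching nothing.
It also fails if it takes over 104 s, if anything falls off the work surface, if the arm or the gripper's body presses on something with over 40 N, if the wrist force passes 120 N, or if a joint passes its speed limit or range.

## Working session

There is one attempt and no reset: what is moved stays moved. The work goes in short steps, Python scripts to look and compute and a tool call to move; the robot and the scene stay as the last step left them, time stands still between calls to the robot, and variables do not carry over. Pictures are saved under pics/ and viewed, about 12 in all and at most 16, crops included, and the job is handed in when it is done.

Besides the shell and the picture viewer there is one more tool, called after ">>>" by a JSON object that holds its "api" and its "payload". arm_command: Moves the arm, as the interface text tells. Its arguments: {"type":"object","properties":{"deltas":{"type":"string"},"force":{"type":"number"}},"required":["deltas"]}

```bash
ls; mkdir -p pics
cat > h.py <<'E'
import numpy as np, cv2
from station import bot, vision, search_frame, outline_of, spot_point
from scipy.spatial.transform import Rotation as R
def Q(q): return R.from_quat([q[1],q[2],q[3],q[0]]).as_matrix()
def cloud(f, st=None):
    h,w=f["depth"].shape; F=h/2/np.tan(np.radians(f["fov_y"])/2)
    u,v=np.meshgrid(np.arange(w),np.arange(h)); d=f["depth"]
    P=np.stack([(u-f["cx"])/F*d,-(v-f["cy"])/F*d,-d],-1)
    if "cam_to_world" in f: T=np.array(f["cam_to_world"])
    else:
        T=np.eye(4);T[:3,:3]=Q(st["orientation"]);T[:3,3]=st["tcp_pos"];T=T@np.array(f["T_tool_cam"])
    W=P@T[:3,:3].T+T[:3,3]; W[d==0]=np.nan
    return W
def save(n,p): cv2.imwrite("pics/"+n,cv2.cvtColor(p,cv2.COLOR_RGB2BGR))
E
python3 - <<'E'
from h import *
s=bot.read_state();print(s,bot.grip_depth)
for n in("scene","side"):
    f=vision.grab_frame(n);save(n+"0.png",f["pixels"]);np.save(n+"0.npy",cloud(f));print({k:v for k,v in f.items() if k not in("pixels","depth")})
    for t in("module_a","module_b","module_c","module_d","socket_a","rack","ticket"):
        print(n,t,[(np.round(o["box"]).astype(int).tolist(),round(o["p"],2)) for o in search_frame(n,t)])
E
```

```text
pics
{'time_s': 0.0, 'joint_pos': array([-0.06818641,  0.41191958, -0.01270964,  1.59705661,  0.00558792,
        1.13433603, -0.08220426]), 'dq': array([-0.00012492,  0.00133449,  0.00148645, -0.00069414,  0.00087176,
        0.00134986,  0.00046465]), 'joint_efforts': array([-1.18789325e-03, -6.00636005e+01,  6.81361444e-01, -2.99419034e+01,
        1.37590774e-02,  1.04116063e-02,  2.51732433e-05]), 'tcp_pos': array([ 6.24483284e-01, -4.94183738e-05,  2.30435698e-01]), 'orientation': array([-5.55258009e-04,  7.07106688e-01,  7.07106373e-01, -6.33047855e-04]), 'ft_force': array([-1.0550479 , -0.44177119, -0.13295214]), 'ft_torque': array([ 0.0633408 , -0.00225989,  0.01271529]), 'opening': 0.9998563419009961} 0.0187
{'fov_y': 56.52088779864831, 'cx': 252.74075324339478, 'cy': 188.4344463219613, 'cam_to_world': array([[-0.30379485, -0.75262432,  0.58417919,  1.02603344],
       [ 0.95270009, -0.23454483,  0.19326474,  0.20869647],
       [-0.00843954,  0.6152604 ,  0.78827877,  0.79343178],
       [ 0.        ,  0.        ,  0.        ,  1.        ]])}
scene module_a [([362, 149, 39
[... 1911 characters left out ...]
, ([198, 138, 233, 191], 0.76), ([181, 139, 202, 172], 0.71), ([132, 158, 146, 193], 0.52)]
side module_c [([217, 152, 250, 193], 0.97), ([290, 145, 314, 196], 0.96), ([190, 140, 215, 177], 0.9), ([207, 112, 242, 146], 0.83), ([198, 138, 233, 191], 0.76), ([181, 139, 202, 172], 0.71), ([132, 158, 146, 193], 0.52)]
side module_d [([217, 152, 250, 193], 0.97), ([290, 145, 314, 196], 0.96), ([190, 140, 215, 177], 0.9), ([207, 112, 242, 146], 0.83), ([198, 138, 233, 191], 0.76), ([181, 139, 202, 172], 0.71), ([132, 158, 146, 193], 0.52)]
side socket_a [([228, 173, 252, 197], 0.77), ([208, 177, 218, 189], 0.55)]
side rack []
side ticket [([268, 211, 291, 235], 0.78), ([209, 180, 218, 188], 0.21)]
```

Run:
```python
import cv2
for n,(a,b,c,d) in {"scene":(90,130,410,330),"side":(110,90,430,330)}.items():
    im=cv2.imread(f"pics/{n}0.png");cv2.imwrite(f"pics/{n}0c.png",cv2.resize(im[b:d,a:c],None,fx=2.5,fy=2.5,interpolation=2))
```

```text
(no output)
```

View pics/scene0c.png

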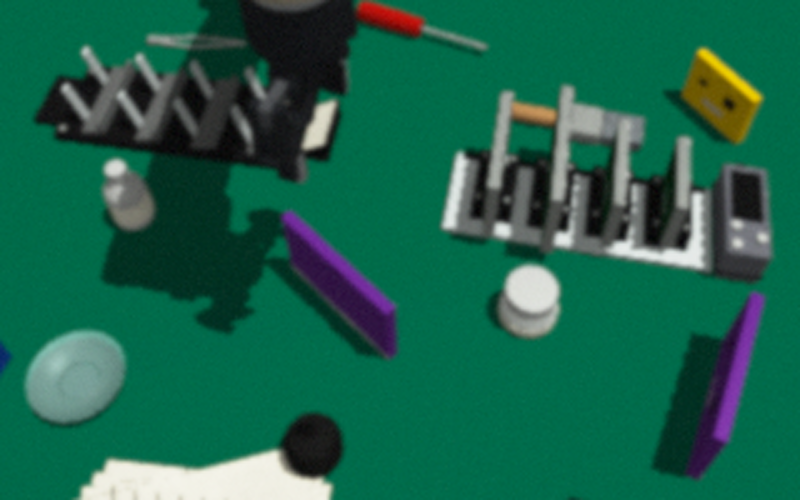

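View pics/side0c.png

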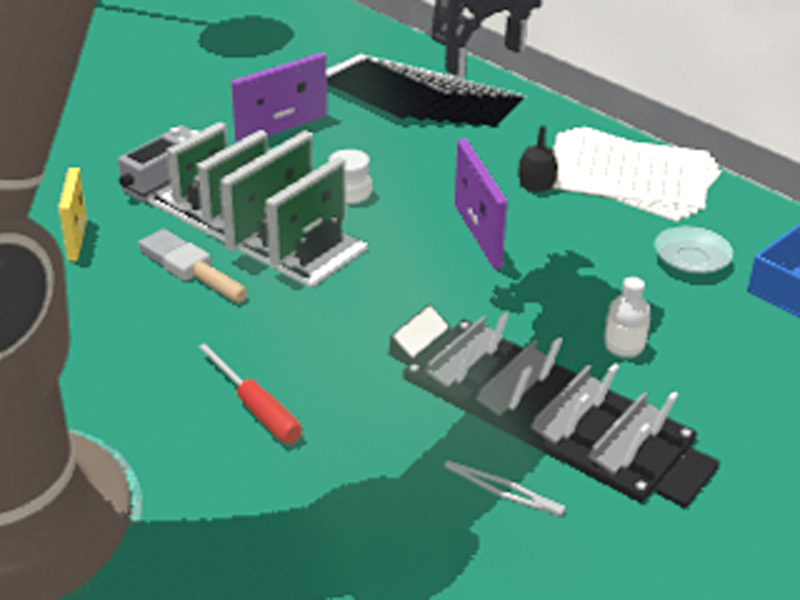

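The scene crop (scale 2.5, offset 90,130) shows four framed modules in sockets at about x=490–690 and y=90–250. The grey controller box is at (745,220), and the rack is at (190,110) with the white ticket at (320,125), its +y end. The look-alikes are purple panels at (340,285) and (730,385) and a yellow panel at (720,95). My choices are the four grey-framed, green-backed panels, original pixels about (358,205), (336,205), (312,200) and (290,197).

Run:
```python
from h import *
A=np.load("scene0.npy");B=np.load("side0.npy")
px={n:cv2.cvtColor(cv2.imread(f"pics/{n}0.png"),cv2.COLOR_BGR2RGB) for n in("scene","side")}
def med(W,u,v):return np.round(np.nanmedian(W[v-1:v+2,u-1:u+2].reshape(-1,3),0),3)
print("box",med(A,385,208),"ticket",med(A,218,180), "side ticket",med(B,110+168,90+132),"foot",med(B,110+275,90+190))
print("side rack corners",[med(B,110+int(x/2.5),90+int(y/2.5)) for x,y in((415,372),(463,325),(642,488),(688,435))])
# heightmap 2mm
for n,W in(("scene",A),("side",B)):
    P=W.reshape(-1,3);C=px[n].reshape(-1,3);ok=~np.isnan(P[:,0]);P=P[ok]
    for name,m in(("mods",(P[:,2]>.055)&(P[:,2]<.14)&(P[:,1]>.05)&(P[:,0]>.25)&(P[:,0]<.9)),("rack",(P[:,2]>.006)&(P[:,2]<.09)&(P[:,1]<-.02)&(P[:,0]>.25)&(P[:,0]<.75))):
        q=P[m]; im=np.zeros((1000,1000),np.uint8); ij=((q[:,:2]-[.2,-.6])/.003).astype(int); k=(ij>=0).all(1)&(ij<400).all(1);im=np.zeros((400,400),np.uint8);im[ij[k,0],ij[k,1]]=1
        im=cv2.morphologyEx(im,cv2.MORPH_CLOSE,np.ones((3,3)))
        N,L,S,_=cv2.connectedComponentsWithStats(im)
        for i in range(1,N):
            if S[i,4]<25: continue
            s=q[k][L[ij[k,0],ij[k,1]]==i]; r=cv2.minAreaRect((s[:,:2]*1000).astype(np.float32))
            print(n,name,len(s),np.round(r[0]),np.round(r[1]),round(r[2],1),"z",np.round(np.percentile(s[:,2],[2,98]),3))
```

```text
box [0.436 0.364 0.05 ] ticket [ 0.455 -0.082  0.022] side ticket [ 0.449 -0.086  0.02 ] foot [ 0.493 -0.398  0.008]
side rack corners [array([ 0.406, -0.122,  0.013]), array([ 0.496, -0.104,  0.013]), array([ 0.442, -0.381,  0.013]), array([ 0.532, -0.37 ,  0.011])]
scene mods 247 [294. 334.] [90. 15.] 49.9 z [0.056 0.075]
scene mods 367 [469. 182.] [145.  14.] 7.7 z [0.059 0.113]
scene mods 301 [464. 242.] [108.  14.] 6.8 z [0.057 0.099]
scene mods 271 [478. 123.] [125.  13.] 7.5 z [0.057 0.105]
scene mods 278 [455. 301.] [89. 13.] 6.3 z [0.058 0.093]
scene mods 590 [643. 370.] [ 14. 146.] 82.7 z [0.058 0.095]
scene mods 160 [677.  63.] [32. 13.] 64.3 z [0.056 0.095]
scene rack 211 [264. -64.] [88. 26.] 86.6 z [0.007 0.026]
scene rack 21 [ 373. -327.] [11. 36.] 3.6 z [0.006 0.009]
scene rack 2547 [ 481. -281.] [113. 266.] 8.0 z [0.007 0.063]
scene rack 230 [453. -86.] [74. 33.] 7.9 z [0.006 0.028]
scene rack 30 [ 429. -125.] [20. 18.] 9.1 z [0.008 0.026]
scene rack 386 [ 615. -232.] [37. 42.] 59.2 z [0.008 0.085]
side mods 124 [290. 333.] [90. 13.] 50.2 z [0.056 0.076]
side mods 695 [463. 181.] [147.  20.] 7.4 z [0.058 0.114]
side mods 559 [473. 122.] [129.  19.] 7.0 z [0.056 0.106]
side mods 333 [459. 241.] [109.  19.] 6.4 z [0.057 0.101]
side mods 289 [451. 299.] [90. 21.] 4.1 z [0.057 0.094]
side mods 463 [639. 369.] [ 24. 147.] 80.1 z [0.056 0.097]
side mods 62 [672.  64.] [37. 13.] 53.7 z [0.059 0.095]
side rack 194 [260. -67.] [21. 89.] 0.0 z [0.007 0.027]
side rack 51 [ 365. -321.] [14. 53.] 13.2 z [0.006 0.011]
side rack 4229 [ 471. -242.] [115. 347.] 8.0 z [0.007 0.061]
side rack 396 [ 604. -241.] [34. 41.] 45.8 z [0.008 0.086]
side rack 190 [620. -37.] [36. 15.] 66.1 z [0.008 0.088]
```

>>> {"api": "arm_command", "payload": {"deltas": "0.05 0 0 0 0 0 0.18;0.05 0 0 0 0 0 0.18;0.05 0 0 0 0 0 0.18;0.05 0 0 0 0 0 0.18;0.05 0 0 0 0 0 0.18;0.05 0 0 0 0 0 0.18;0.05 0 0 0 0 0 0.18;0.05 0 0 0 0 0 0.18", "force": 40}}

```text
time_s: 1.8
tcp_pos: [0.625, -0.0, 0.2315]
orientation: [-0.0, 0.999, 0.042, 0.0]
ft_force: [0.2, -0.7, -0.1]
opening: 0.588
```

```bash
cat >> h.py <<'E'
def to(x,y,z,yaw,tilt=0):
    "print shift (tool axes) and turn (tool axes) to the pose: tool x along yaw, tool leaning tilt"
    s=bot.read_state(); Rn=Q(s["orientation"]); p=s["tcp_pos"]
    # gripper x = row x, y = -row y, z = down, then leaned by tilt about row x
    Rt=R.from_euler("z",yaw).as_matrix()@R.from_euler("x",tilt).as_matrix()@np.diag([1,-1,-1])
    print("t",round(s["time_s"],2),"pos",np.round(p,4),"shift",np.round(Rn.T@(np.array([x,y,z])-p),4),"turn",np.round(R.from_matrix(Rn.T@Rt).as_rotvec(),4),"F",np.round(s["ft_force"],1),"op",round(s["opening"],3),"q7",round(s["joint_pos"][6],2))
E
python3 -c "
from h import *
to(.47,.20,.24,.129)
print(np.round(vision.grab_frame('wrist')['T_tool_cam'],3))"
```

```text
t 1.8 pos [ 0.625  -0.      0.2315] shift [-0.1375 -0.2124 -0.0084] turn [-0.0005 -0.0005 -0.0443] F [ 0.2 -0.7 -0.1] op 0.588 q7 -1.45
[[ 0.001  0.959  0.283  0.072]
 [ 1.    -0.001  0.001  0.   ]
 [ 0.001  0.283 -0.959 -0.142]
 [ 0.     0.     0.     1.   ]]
```

>>> {"api": "arm_command", "payload": {"deltas": "0.04 -0.027 -0.042 -0.004 0 0 -0.011;0.04 -0.027 -0.042 -0.004 0 0 -0.011;0.04 -0.027 -0.042 -0.004 0 0 -0.011;0.04 -0.027 -0.042 -0.004 0 0 -0.011;0.04 -0.027 -0.042 -0.004 0 0 0;0.04 0 0 0 0 0 0"}}

```text
time_s: 2.6
tcp_pos: [0.4647, 0.2007, 0.2519]
orientation: [-0.0, 0.998, 0.07, 0.001]
ft_force: [0.1, -1.3, 0.9]
opening: 0.47
```

```bash
cat >> h.py <<'E'
def wrist(n):
    s=bot.read_state(); f=vision.grab_frame("wrist"); W=cloud(f,s); save(n+".png",f["pixels"]); np.save(n+".npy",W); return W
def rects(W,m,cell=.002,minn=60):
    q=W[m]; ij=((q[:,:2]-[.2,-.6])/cell).astype(int); im=np.zeros((600,600),np.uint8); k=(ij>=0).all(1)&(ij<600).all(1); q=q[k];ij=ij[k]; im[ij[:,0],ij[:,1]]=1
    im=cv2.morphologyEx(im,cv2.MORPH_CLOSE,np.ones((3,3))); N,L,S,_=cv2.connectedComponentsWithStats(im)
    for i in range(1,N):
        s=q[L[ij[:,0],ij[:,1]]==i]
        if len(s)<minn: continue
        r=cv2.minAreaRect((s[:,:2]*1000).astype(np.float32)); print(len(s),np.round(r[0],1),np.round(r[1]),round(r[2],1),"z",np.round(np.percentile(s[:,2],[2,98]),3))
E
python3 -c "
from h import *
to(.455,.300,.24,.129)
W=wrist('w1'); z=W[...,2]
print('tops');rects(W,(z>.085)&(z<.125)&(W[...,1]>.05))
"
```

```text
t 2.6 pos [0.4647 0.2007 0.2519] shift [ 0.0042 -0.0997  0.0119] turn [ 0.0001 -0.0025  0.0109] F [ 0.1 -1.3  0.9] op 0.47 q7 -1.9
tops
1901 [465.8 183.9] [143.  13.] 7.7 z [0.094 0.113]
1316 [461.2 243.6] [105.  13.] 6.8 z [0.088 0.099]
1058 [452.3 302.7] [87. 13.] 6.1 z [0.086 0.093]
1874 [473.9 124.8] [124.  13.] 7.6 z [0.086 0.105]
863 [589.  378.6] [14. 41.] 82.7 z [0.085 0.095]
```

View pics/w1.png

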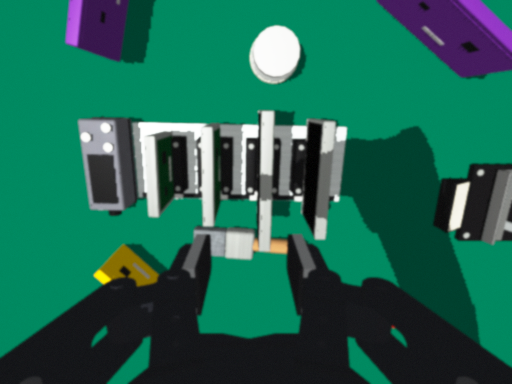

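The wrist picture shows the row: box at (105,165), then module a at (155,175), b at (208,175), d at (265,180) and c at (318,180). The widths 88/106/144/124 confirm the order a, b, d, c. The ticket is to the right at (460,205), and the look-alikes are away from the row.

>>> {"api": "arm_command", "payload": {"deltas": "0.04 0 -0.035 0 0 0 0.005;0.04 0 -0.034 0.01 0 0 0.005;0.04 0.002 -0.034 0.03 0 0 0;0.04 0 0 0.04 0 0 0;0.04 0 0 0.03 0 0 0;0.04 0 0 0 0 0 0"}}

```text
time_s: 3.4
tcp_pos: [0.4629, 0.2971, 0.1396]
orientation: [0.001, 0.998, 0.063, 0.004]
ft_force: [0.7, 0.3, 0.3]
opening: 0.465
```

```bash
python3 -c "
from h import *
to(.4525,.302,.064,.12)"
```

```text
t 3.4 pos [0.4629 0.2971 0.1396] shift [-0.0103 -0.0064  0.0755] turn [ 0.0031 -0.0088  0.0061] F [0.7 0.3 0.3] op 0.465 q7 -2.06
```

>>> {"api": "arm_command", "payload": {"deltas": "0.04 -0.01 -0.006 0.02 0.003 -0.009 0.006;0.04 0 0 0.03 0 0 0;0.04 0 0 0.025 0 0 0;0.04 0 0 0 0 0 0;0 0 0 0 0 0 0;0 0 0 0 0 0 0;0 0 0 0 0 0 0;0 0 0 0 0 0 0", "force": 50}}

```text
time_s: 4.4
tcp_pos: [0.4619, 0.301, 0.0727]
orientation: [-0.003, 0.998, 0.058, 0.006]
ft_force: [0.2, 0.4, -1.0]
opening: 0.133
```

```bash
python3 -c "
from h import *
to(.4525,.302,.2,.13)"
```

```text
t 4.4 pos [0.4619 0.301  0.0727] shift [-0.0076 -0.0028 -0.1274] turn [-0.005  -0.0126 -0.0133] F [ 0.2  0.4 -1. ] op 0.133 q7 -2.06
```

>>> {"api": "arm_command", "payload": {"deltas": "0.04 0 0 0 0 0 0;0.04 0 0 0 0 0 0;0.04 -0.004 0 0 0 -0.012 0;0.04 -0.004 0 0 0 0 0;0.04 -0.003 0 0.004 0 0 0;0.04 0 0 0.004 0 0 0;0.04 0 0 0 0 0 0"}}

```text
time_s: 5.28
tcp_pos: [0.45, 0.2998, 0.0643]
orientation: [-0.003, 0.998, 0.059, -0.0]
ft_force: [0.4, 0.6, -0.2]
opening: 0.468
```

```bash
python3 -c "
from h import *
to(.4525,.302,.064,.12)"
```

```text
t 5.28 pos [0.45   0.2998 0.0643] shift [ 0.0028 -0.0019  0.0003] turn [-0.0052  0.0002 -0.0027] F [ 0.4  0.6 -0.2] op 0.468 q7 -2.06
```

Good. Close here, and lift straight up.

>>> {"api": "arm_command", "payload": {"deltas": "0.04 0.002 -0.002 0 -0.005 0 0;0 0 0 0 0 0 0;0 0 0 0 0 0 0;0 0 0 0 0 0 0;0 0 0 0 0 0 0;0 0 0 -0.02 0 0 0;0 0 0 -0.03 0 0 0;0 0 0 -0.04 0 0 0;0 0 0 -0.04 0 0 0;0 0 0 0 0 0 0", "force": 60}}

```text
time_s: 6.52
tcp_pos: [0.4512, 0.3014, 0.1969]
orientation: [0.001, 0.998, 0.058, -0.001]
ft_force: [-0.6, 0.1, -1.6]
opening: 0.127
```

Run:
```python
from h import *
# rack slots from the earlier estimate
yaw=.138; o=np.array([.473,-.2415]); e=np.array([-np.sin(yaw),np.cos(yaw)])
for k in(96,32,-32,-96): print(np.round(o+e*k/1000,4))
to(.455,-.16,.21,yaw)
```

```text
[ 0.4598 -0.1464]
[ 0.4686 -0.2098]
[ 0.4774 -0.2732]
[ 0.4862 -0.3366]
t 6.53 pos [0.4512 0.3014 0.1969] shift [-0.0501  0.4587 -0.0121] turn [ 0.0019  0.0029 -0.021 ] F [-0.6  0.1 -1.6] op 0.127 q7 -2.09
```

>>> {"api": "arm_command", "payload": {"deltas": "0 -0.003 0.04 -0.005 0 0 -0.002;0 -0.006 0.05 -0.005 0 0 -0.003;0 -0.006 0.055 0 0 0 -0.003;0 -0.006 0.055 0 0 0 -0.003;0 -0.006 0.055 0 0 0 -0.003;0 -0.006 0.055 0 0 0 -0.003;0 -0.006 0.055 0 0 0 -0.002;0 -0.006 0.05 0 0 0 -0.002;0 -0.003 0.04 0 0 0 0;0 0 0 0 0 0 0"}}

```text
time_s: 7.78
tcp_pos: [0.4566, -0.1699, 0.1991]
orientation: [0.002, 0.997, 0.071, -0.007]
ft_force: [-0.3, 0.9, -2.0]
opening: 0.13
```

Run:
```python
from h import *
to(.455,-.146,.21,.138)
W=wrist('w2'); z=W[...,2]; m=(W[...,1]<-.05)
print('base');rects(W,m&(z>.008)&(z<.017),minn=150)
print('blades');rects(W,m&(z>.045)&(z<.09)&(W[...,1]<-.17))
print('lips');rects(W,m&(z>.024)&(z<.034)&(W[...,1]<-.08))
```

```text
t 7.78 pos [ 0.4566 -0.1699  0.1991] shift [ 0.0016 -0.0238 -0.011 ] turn [0.0029 0.0139 0.0031] F [-0.3  0.9 -2. ] op 0.13 q7 -1.07
base
11747 [ 473.5 -248.6] [110. 327.] 8.0 z [0.009 0.017]
blades
152 [ 443.3 -232.4] [12.  9.] 9.3 z [0.046 0.066]
188 [ 452.2 -295.7] [12.  9.] 5.4 z [0.045 0.066]
237 [ 461.3 -358.6] [10. 12.] 89.3 z [0.046 0.066]
164 [ 498.6 -224.4] [12.  9.] 12.3 z [0.046 0.066]
220 [ 507.3 -287.8] [12. 10.] 5.2 z [0.046 0.066]
272 [ 516.7 -351.3] [12. 11.] 19.1 z [0.046 0.066]
2002 [ 604.9 -232.5] [41. 31.] 71.9 z [0.047 0.085]
lips
400 [ 457.5 -130.6] [99.  6.] 8.1 z [0.025 0.034]
521 [ 466.3 -193.9] [99.  6.] 7.9 z [0.024 0.033]
647 [ 474.6 -257.1] [100.   6.] 8.2 z [0.024 0.034]
779 [ 483.8 -320.4] [100.   7.] 7.9 z [0.024 0.033]
61 [ 451.7 -288.1] [ 5. 11.] 84.3 z [0.024 0.034]
74 [ 460.5 -351.8] [ 5. 12.] 86.8 z [0.024 0.034]
65 [ 506.7 -280.2] [12.  4.] 3.4 z [0.024 0.034]
89 [ 515.7 -343.7] [12.  5.] 4.5 z [0.024 0.034]
137 [ 600.6 -225.1] [41. 16.] 45.5 z [0.024 0.034]
```

View pics/w2.png

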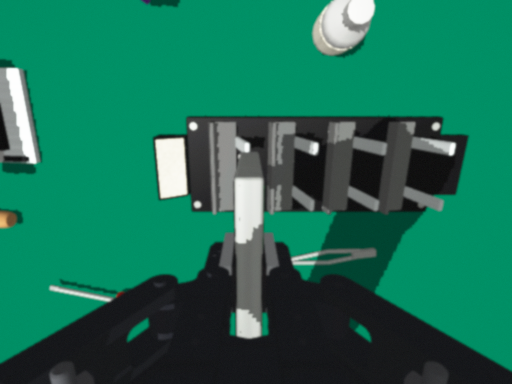

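```bash
cat >> h.py <<'E'
SL={1:(.4595,-.145),2:(.4683,-.2084),3:(.4769,-.2717),4:(.486,-.335)}
YR=.138; E=np.array([-np.sin(YR),np.cos(YR),0]); U=-np.sin(.22)*E+np.array([0,0,np.cos(.22)])
def place(k,h,up,dy=0): to(*(np.array([*SL[k],.020])+(h+up)*U+dy*E),YR,.22)
E
python3 - <<'E'
from h import *
W=np.load('w2.npy'); q=W[~np.isnan(W[...,0])]; X=np.array([np.cos(YR),np.sin(YR),0])
for k in(2,3,4):
    d=q-np.array([*SL[k],0]); a=d@X; b=d@E; m=(abs(a)<15)
    print(k,[(y,round(float(np.median(d[m&(abs(b*1000-y)<1),2]))if 0 else float(np.median(d[m&(abs(b*1000-y)<1)][:,2]))*1000) if (m&(abs(b*1000-y)<1)).any() else (y,None) for y in range(-20,22,3)])
place(1,.046,.06)
E
```

```text
File "<stdin>", line 5
    print(k,[(y,round(float(np.median(d[m&(abs(b*1000-y)<1),2]))if 0 else float(np.median(d[m&(abs(b*1000-y)<1)][:,2]))*1000) if (m&(abs(b*1000-y)<1)).any() else (y,None) for y in range(-20,22,3)])
                                                                                                                                                                                                   ^
SyntaxError: closing parenthesis ']' does not match opening parenthesis '('
```

Run:
```python
from h import *
W=np.load('w2.npy'); q=W[~np.isnan(W[...,0])]; X=np.array([np.cos(YR),np.sin(YR),0])
for k in(2,3,4):
    d=q-np.array([*SL[k],0]); a=(d@X)*1000; b=(d@E)*1000; r=[]
    for y in range(-20,22,2):
        m=(abs(a)<18)&(abs(b-y)<1)
        r.append((y,round(np.median(d[m][:,2])*1000,1) if m.any() else None))
    print(k,r)
place(1,.046,.06)
```

```text
2 [(-20, np.float64(282.9)), (-18, np.float64(283.2)), (-16, np.float64(283.5)), (-14, np.float64(281.1)), (-12, np.float64(280.0)), (-10, np.float64(280.1)), (-8, np.float64(278.0)), (-6, np.float64(277.8)), (-4, np.float64(278.5)), (-2, np.float64(275.3)), (0, np.float64(271.9)), (2, np.float64(268.6)), (4, np.float64(262.5)), (6, np.float64(258.6)), (8, np.float64(255.7)), (10, np.float64(255.1)), (12, np.float64(254.1)), (14, np.float64(252.6)), (16, np.float64(252.9)), (18, np.float64(244.2)), (20, np.float64(265.4))]
3 [(-20, np.float64(11.2)), (-18, np.float64(11.1)), (-16, np.float64(11.0)), (-14, np.float64(11.3)), (-12, np.float64(10.9)), (-10, np.float64(17.1)), (-8, np.float64(17.6)), (-6, np.float64(17.9)), (-4, np.float64(18.5)), (-2, np.float64(18.7)), (0, np.float64(19.2)), (2, np.float64(19.6)), (4, np.float64(20.2)), (6, np.float64(20.6)), (8, np.float64(21.1)), (10, None), (12, np.float64(32.1)), (14, np.float64(32.5)), (16, np.float64(29.4)), (18, np.float64(19.9)), (20, np.float64(11.3))]
4 [(-20, np.float64(11.3)), (-18, np.float64(11.2)), (-16, np.float64(11.3)), (-14, np.float64(11.3)), (-12, None), (-10, np.float64(16.9)), (-8, np.float64(17.2)), (-6, np.float64(17.8)), (-4, np.float64(18.2)), (-2, np.float64(18.8)), (0, np.float64(19.3)), (2, np.float64(19.6)), (4, np.float64(19.8)), (6, np.float64(20.3)), (8, None), (10, None), (12, np.float64(31.7)), (14, np.float64(32.1)), (16, np.float64(28.0)), (18, np.float64(20.6)), (20, np.float64(11.0))]
t 7.83 pos [ 0.4566 -0.1679  0.1989] shift [0.0072 0.0007 0.0753] turn [0.2216 0.0149 0.0036] F [ 0.2  0.1 -1.3] op 0.13 q7 -1.07
```

>>> {"api": "arm_command", "payload": {"deltas": "0 0.003 0 0 0.11 0.007 0.002;0 0.003 0 0 0.11 0.007 0.002;0 0 0 0.02 0 0 0;0 0 0 0.03 0 0 0;0 0 0 0 0 0 0"}}

```text
time_s: 8.45
tcp_pos: [0.4603, -0.1473, 0.146]
orientation: [-0.115, 0.991, 0.073, -0.011]
ft_force: [-0.4, 0.9, -0.6]
opening: 0.131
```

Run:
```python
from h import *
place(1,.046,.0)
```

```text
t 8.45 pos [ 0.4603 -0.1473  0.146 ] shift [-0.0002  0.026   0.0772] turn [-0.0106  0.0065  0.0077] F [-0.4  0.9 -0.6] op 0.131 q7 -0.77
```

>>> {"api": "arm_command", "payload": {"deltas": "0 0 0.016 0 -0.01 0.006 0.007;0 0 0.01 0 0 0 0;0 0 0 0.02 0 0 0;0 0 0 0.02 0 0 0;0 0 0 0 0 0 0"}}

```text
time_s: 9.07
tcp_pos: [0.4659, -0.1673, 0.1036]
orientation: [-0.108, 0.992, 0.069, -0.005]
ft_force: [-1.3, 4.3, -2.2]
opening: 0.128
```

Run:
```python
from h import *
place(1,.046,.0)
```

```text
t 9.07 pos [ 0.4659 -0.1673  0.1036] shift [-0.0035 -0.0042  0.0406] turn [ 0.0027 -0.0053  0.0016] F [-1.3  4.3 -2.2] op 0.128 q7 -0.7
```

>>> {"api": "arm_command", "payload": {"deltas": "0 -0.003 -0.005 -0.003 0 -0.005 0;0 0 0 0 0 0 0"}}

```text
time_s: 9.32
tcp_pos: [0.4632, -0.165, 0.1096]
orientation: [-0.107, 0.992, 0.069, -0.006]
ft_force: [0.6, -0.4, -2.7]
opening: 0.128
```

Run:
```python
from h import *
place(1,.046,.0)
```

```text
t 9.32 pos [ 0.4632 -0.165   0.1096] shift [-0.001  -0.0005  0.0459] turn [ 0.0047 -0.0025  0.001 ] F [ 0.6 -0.4 -2.7] op 0.128 q7 -0.71
```

>>> {"api": "arm_command", "payload": {"deltas": "0 -0.001 -0.001 0.012 0.004 0 0;0 0 0 0.012 0 0 0;0 0 0 0.01 0 0 0;0 0 0 0 0 0 0"}}

```text
time_s: 9.82
tcp_pos: [0.4613, -0.1567, 0.0748]
orientation: [-0.109, 0.992, 0.069, -0.006]
ft_force: [-0.8, 0.3, -0.2]
opening: 0.13
```

Run:
```python
from h import *
place(1,.046,.0)
```

```text
t 9.82 pos [ 0.4613 -0.1567  0.0748] shift [-0.0002  0.0004  0.0101] turn [ 0.0013 -0.0036  0.0012] F [-0.8  0.3 -0.2] op 0.13 q7 -0.68
```

>>> {"api": "arm_command", "payload": {"deltas": "0 0 0 0.005 0 0 0;0 0 0 0.003 0 0 0;0 0 0 0 0 0 0"}}

```text
time_s: 10.2
tcp_pos: [0.4613, -0.1551, 0.0665]
orientation: [-0.109, 0.992, 0.069, -0.006]
ft_force: [0.9, -0.3, -1.6]
opening: 0.127
```

Run:
```python
from h import *
place(1,.046,.0)
```

```text
t 10.2 pos [ 0.4613 -0.1551  0.0665] shift [-0.0004  0.0002  0.0016] turn [ 0.0015 -0.0036  0.0011] F [ 0.9 -0.3 -1.6] op 0.127 q7 -0.67
```

>>> {"api": "arm_command", "payload": {"deltas": "0 0 0 0.002 0 0 0;0 0 0 0 0 0 0;0.03 0 0 0 0 0 0;0.03 0 0 0 0 0 0;0.03 0 0 0 0 0 0;0.03 0 0 -0.02 0 0 0;0.03 0 0 -0.03 0 0 0;0.03 0 0 -0.04 0 0 0;0.03 0 0 -0.03 0 0 0;0.03 0 0 0 0 0 0"}}

```text
time_s: 11.45
tcp_pos: [0.4649, -0.1814, 0.1857]
orientation: [-0.109, 0.992, 0.069, -0.005]
ft_force: [0.6, -0.1, -0.9]
opening: 0.349
```

Run:
```python
from h import *
to(.461,.2425,.20,.125)
W=wrist('w3')
f=vision.grab_frame("side");save("side3.png",f["pixels"])
a=cv2.imread("pics/w3.png"); b=cv2.imread("pics/side3.png")[160:300,250:430]
cv2.imwrite("pics/v3.png",np.hstack([cv2.resize(a,(400,300)),cv2.resize(b,(386,300))]))
```

```text
t 11.45 pos [ 0.4649 -0.1814  0.1857] shift [ 0.0546 -0.4134  0.0773] turn [-0.2181 -0.0033  0.0137] F [ 0.6 -0.1 -0.9] op 0.349 q7 -0.77
```

View pics/v3.png

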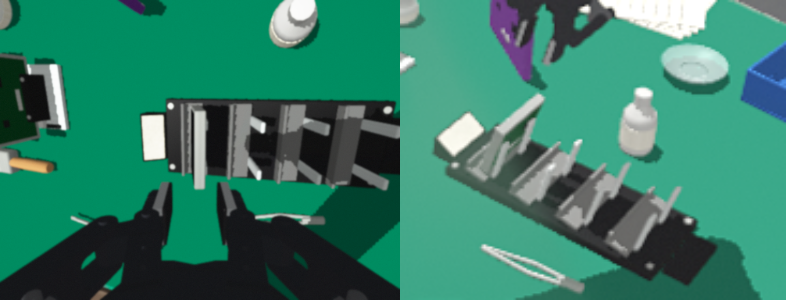

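Module a stands in slot 1 beside the ticket, leaning on the blades (left picture (198,150), right (515,135)). Next is module b.

>>> {"api": "arm_command", "payload": {"deltas": "0.04 0 0 0 -0.11 0 0.004;0.04 0 0 0 -0.11 0 0.003;0.04 0.005 -0.045 -0.005 0 0 0.003;0.04 0.006 -0.055 0 0 0 0.003;0.04 0.006 -0.055 0 0 0 0;0.04 0.006 -0.055 0 0 0 0;0.04 0.006 -0.055 0 0 0 0;0.04 0.006 -0.055 0 0 0 0;0.04 0.006 -0.045 0 0 0 0;0.04 0 0 0 0 0 0"}}

```text
time_s: 12.8
tcp_pos: [0.4491, 0.201, 0.1738]
orientation: [0.004, 0.998, 0.065, -0.009]
ft_force: [1.1, -0.8, -0.3]
opening: 0.468
```

Run:
```python
from h import *
to(.461,.243,.068,.122)
```

```text
t 12.8 pos [0.4491 0.201  0.1738] shift [ 0.0191 -0.0408  0.1052] turn [0.0072 0.0178 0.008 ] F [ 1.1 -0.8 -0.3] op 0.468 q7 -1.89
```

>>> {"api": "arm_command", "payload": {"deltas": "0.04 0.01 -0.022 0 0.007 0.01 0.004;0.04 0.009 -0.018 0 0 0.008 0.004;0.04 0 0 0.02 0 0 0;0.04 0 0 0.02 0 0 0;0.04 0 0 0 0 0 0"}}

```text
time_s: 13.42
tcp_pos: [0.464, 0.2454, 0.1301]
orientation: [0.001, 0.998, 0.06, -0.0]
ft_force: [0.5, -0.3, -0.3]
opening: 0.469
```

Run:
```python
from h import *
to(.461,.243,.068,.122)
```

```text
t 13.43 pos [0.464  0.2454 0.1301] shift [-0.0032  0.0019  0.0621] turn [ 0.0013  0.0007 -0.0028] F [ 0.5 -0.3 -0.3] op 0.469 q7 -1.94
```

>>> {"api": "arm_command", "payload": {"deltas": "0.04 -0.003 0.002 0.02 0 0 0;0.04 0 0 0.02 0 0 0;0.04 0 0 0.015 0 0 0;0.04 0 0 0 0 0 0"}}

```text
time_s: 13.92
tcp_pos: [0.464, 0.244, 0.0762]
orientation: [-0.0, 0.998, 0.058, 0.002]
ft_force: [-0.2, -0.3, -0.1]
opening: 0.471
```

Run:
```python
from h import *
to(.461,.243,.068,.122)
```

```text
t 13.93 pos [0.464  0.244  0.0762] shift [-0.0032  0.0006  0.0082] turn [-0.0003 -0.0032 -0.0051] F [-0.2 -0.3 -0.1] op 0.471 q7 -1.92
```

>>> {"api": "arm_command", "payload": {"deltas": "0.04 -0.002 0.001 0.005 0 -0.003 -0.005;0.04 -0.002 0 0.003 0 0 0;0 0 0 0 0 0 0;0 0 0 0 0 0 0;0 0 0 0 0 0 0;0 0 0 0 0 0 0"}}

```text
time_s: 14.68
tcp_pos: [0.4611, 0.2431, 0.0697]
orientation: [-0.001, 0.998, 0.061, 0.001]
ft_force: [0.3, -0.4, -1.4]
opening: 0.13
```

Run:
```python
from h import *
to(.461,.243,.068,.122)
```

```text
t 14.68 pos [0.4611 0.2431 0.0697] shift [-0.0001  0.0001  0.0017] turn [-0.0017 -0.0026 -0.0001] F [ 0.3 -0.4 -1.4] op 0.13 q7 -1.91
```

>>> {"api": "arm_command", "payload": {"deltas": "0 0 0 -0.02 0 0 0;0 0 0 -0.03 0 0 0;0 0 0 -0.045 0 0 0;0 0 0 -0.045 0 0 0;0 -0.002 0.03 0 0 0 0;0 -0.005 0.05 0 0 0 -0.003;0 -0.005 0.055 0 0 0 -0.003;0 -0.005 0.055 0 0 0 -0.003;0 -0.005 0.055 0 0 0 -0.003;0 -0.005 0.055 0 0 0 -0.003"}}

```text
time_s: 15.92
tcp_pos: [0.4725, -0.0622, 0.2136]
orientation: [-0.001, 0.997, 0.074, 0.002]
ft_force: [1.4, 0.2, -1.6]
opening: 0.129
```

Run:
```python
from h import *
to(.4725,-.23,.19,.138)
```

```text
t 15.93 pos [ 0.4725 -0.0622  0.2136] shift [-0.0247  0.1661  0.0231] turn [-0.0022 -0.0036  0.0095] F [ 1.4  0.2 -1.6] op 0.129 q7 -1.3
```

>>> {"api": "arm_command", "payload": {"deltas": "0 -0.009 0.055 0 0 0 0.003;0 -0.008 0.055 0 0 0 0.003;0 -0.006 0.045 0 0 0 0.003;0 0 0.005 0 0.11 0 0;0 0 0 0 0.11 0 0;0 0 0 0 0 0 0"}}

```text
time_s: 16.68
tcp_pos: [0.4705, -0.2341, 0.2132]
orientation: [-0.113, 0.991, 0.066, -0.005]
ft_force: [-0.0, -0.2, -1.6]
opening: 0.133
```

Run:
```python
from h import *
place(2,.0517,.07)
```

```text
t 16.68 pos [ 0.4705 -0.2341  0.2132] shift [0.001  0.0175 0.0724] turn [-0.0059 -0.0059 -0.0048] F [-0.  -0.2 -1.6] op 0.133 q7 -0.68
```

>>> {"api": "arm_command", "payload": {"deltas": "0 0.001 0.01 0 -0.006 -0.006 -0.005;0 0 0.006 0.02 0 0 0;0 0 0 0.025 0 0 0;0 0 0 0.015 0 0 0;0 0 0 0 0 0 0"}}

```text
time_s: 17.3
tcp_pos: [0.4737, -0.2346, 0.1499]
orientation: [-0.105, 0.992, 0.073, -0.008]
ft_force: [0.1, 0.2, -0.1]
opening: 0.125
```

Run:
```python
from h import *
place(2,.0517,.0)
```

```text
t 17.3 pos [ 0.4737 -0.2346  0.1499] shift [-0.0016  0.0016  0.0809] turn [0.0086 0.0014 0.0086] F [ 0.1  0.2 -0.1] op 0.125 q7 -0.63
```

>>> {"api": "arm_command", "payload": {"deltas": "0 -0.001 0.001 0.02 0.008 0 0.008;0 0 0 0.02 0 0 0;0 0 0 0 0 0 0"}}

```text
time_s: 17.68
tcp_pos: [0.4725, -0.227, 0.1095]
orientation: [-0.109, 0.992, 0.069, -0.007]
ft_force: [0.7, -0.2, -1.4]
opening: 0.131
```

Run:
```python
from h import *
place(2,.0517,.0)
```

```text
t 17.68 pos [ 0.4725 -0.227   0.1095] shift [-0.0016  0.0009  0.0398] turn [ 0.0018 -0.0003  0.0013] F [ 0.7 -0.2 -1.4] op 0.131 q7 -0.6
```

>>> {"api": "arm_command", "payload": {"deltas": "0 -0.001 0 0.012 0 0 0;0 0 0 0.012 0 0 0;0 0 0 0.008 0 0 0;0 0 0 0 0 0 0"}}

```text
time_s: 18.18
tcp_pos: [0.4709, -0.2206, 0.0769]
orientation: [-0.108, 0.992, 0.069, -0.007]
ft_force: [-0.1, -0.2, -1.5]
opening: 0.126
```

Run:
```python
from h import *
place(2,.0517,.0)
```

```text
t 18.18 pos [ 0.4709 -0.2206  0.0769] shift [-0.0009  0.0002  0.0065] turn [ 0.0027 -0.0016  0.0008] F [-0.1 -0.2 -1.5] op 0.126 q7 -0.57
```

>>> {"api": "arm_command", "payload": {"deltas": "0 -0.001 0 0.004 0 0 0;0 0 0 0.003 0 0 0;0 0 0 0 0 0 0"}}

```text
time_s: 18.55
tcp_pos: [0.4702, -0.2198, 0.0704]
orientation: [-0.108, 0.992, 0.069, -0.006]
ft_force: [-0.3, 0.0, -1.9]
opening: 0.13
```

Run:
```python
from h import *
place(2,.0517,.0)
```

```text
t 18.55 pos [ 0.4702 -0.2198  0.0704] shift [-0.0003 -0.0003 -0.    ] turn [ 0.0037 -0.003   0.0008] F [-0.3  0.  -1.9] op 0.13 q7 -0.56
```

>>> {"api": "arm_command", "payload": {"deltas": "0 0 0 0.001 0 0 0;0.03 0 0 0 0 0 0;0.03 0 0 0 0 0 0;0.03 0 0 0 0 0 0;0.03 0 0 -0.02 0 0 0;0.03 0 0 -0.03 0 0 0;0.03 0 0 -0.04 0 0 0;0.03 0 0 -0.03 0 0 0;0.03 0 0 0 0 0 0"}}

```text
time_s: 19.68
tcp_pos: [0.4736, -0.2457, 0.1904]
orientation: [-0.108, 0.992, 0.069, -0.006]
ft_force: [-0.1, -0.0, -0.4]
opening: 0.349
```

Run:
```python
from h import *
to(.466,.183,.20,.132)
W=wrist('w4')
f=vision.grab_frame("side");save("side4.png",f["pixels"])
a=cv2.imread("pics/w4.png"); b=cv2.imread("pics/side4.png")[160:300,250:430]
cv2.imwrite("pics/v4.png",np.hstack([cv2.resize(a,(400,300)),cv2.resize(b,(386,300))]))
```

```text
t 19.68 pos [ 0.4736 -0.2457  0.1904] shift [ 0.0517 -0.4177  0.0823] turn [-0.2167 -0.0023  0.0068] F [-0.1 -0.  -0.4] op 0.349 q7 -0.65
```

View pics/v4.png

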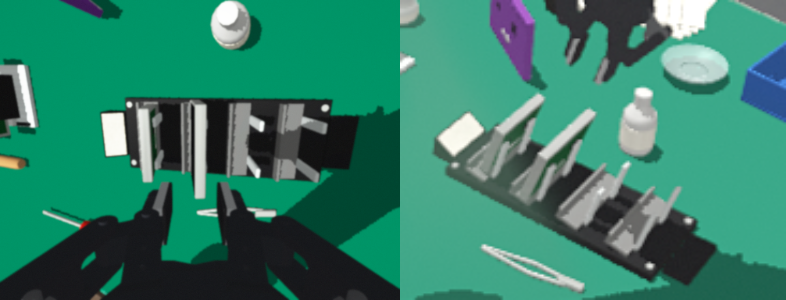

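Both a and b stand in slots 1 and 2, leaning on the blades (left picture (148,145) and (200,150)). Next is the largest, d.

>>> {"api": "arm_command", "payload": {"deltas": "0.04 0 0 -0.01 -0.11 0 0.003;0.04 0 -0.02 0 -0.11 0 0.003;0.04 0.006 -0.05 0 0 0 0;0.04 0.008 -0.055 0 0 0 0;0.04 0.008 -0.055 0 0 0 0;0.04 0.008 -0.055 0 0 0 0;0.04 0.008 -0.055 0 0 0 0;0.04 0.008 -0.055 0 0 0 0;0.04 0.008 -0.045 0 0 0 0;0.04 0 0 0 0 0 0"}}

```text
time_s: 21.02
tcp_pos: [0.4658, 0.1627, 0.1849]
orientation: [0.004, 0.998, 0.069, -0.009]
ft_force: [0.1, -0.9, -0.4]
opening: 0.473
```

Run:
```python
from h import *
to(.466,.1835,.081,.134)
```

```text
t 21.02 pos [0.4658 0.1627 0.1849] shift [ 0.0051 -0.0212  0.1037] turn [0.007  0.0189 0.0047] F [ 0.1 -0.9 -0.4] op 0.473 q7 -1.77
```

>>> {"api": "arm_command", "payload": {"deltas": "0.04 0.003 -0.012 0 0.007 0.01 0.004;0.04 0.001 -0.008 0.01 0 0.008 0;0.04 0 0 0.025 0 0 0;0.04 0 0 0.015 0 0 0;0.04 0 0 0 0 0 0"}}

```text
time_s: 21.65
tcp_pos: [0.4656, 0.1813, 0.1303]
orientation: [0.001, 0.998, 0.065, -0.001]
ft_force: [0.3, -0.2, 0.0]
opening: 0.468
```

Run:
```python
from h import *
to(.466,.1835,.081,.134)
```

```text
t 21.65 pos [0.4656 0.1813 0.1303] shift [ 0.0009 -0.0022  0.0492] turn [ 0.0015  0.0029 -0.0036] F [ 0.3 -0.2  0. ] op 0.468 q7 -1.78
```

>>> {"api": "arm_command", "payload": {"deltas": "0.04 0.001 -0.002 0.02 0 0.003 -0.003;0.04 0 0 0.02 0 0 0;0.04 0 0 0 0 0 0"}}

```text
time_s: 22.02
tcp_pos: [0.4678, 0.1829, 0.091]
orientation: [0.0, 0.998, 0.066, 0.001]
ft_force: [1.3, -0.3, 0.1]
opening: 0.473
```

Run:
```python
from h import *
to(.466,.1835,.081,.134)
```

```text
t 22.02 pos [0.4678 0.1829 0.091 ] shift [-0.0017 -0.0009  0.01  ] turn [ 0.0007 -0.0028 -0.0029] F [ 1.3 -0.3  0.1] op 0.473 q7 -1.75
```

>>> {"api": "arm_command", "payload": {"deltas": "0.04 -0.002 -0.001 0.006 0 -0.003 -0.003;0.04 -0.001 0 0.005 0 0 0;0 0 0 0 0 0 0;0 0 0 0 0 0 0;0 0 0 0 0 0 0;0 0 0 0 0 0 0", "force": 70}}

```text
time_s: 22.78
tcp_pos: [0.4659, 0.1838, 0.0818]
orientation: [-0.0, 0.998, 0.067, 0.001]
ft_force: [-0.0, -0.1, -2.5]
opening: 0.126
```

Run:
```python
from h import *
to(.466,.1835,.081,.134)
```

```text
t 22.77 pos [0.4659 0.1838 0.0818] shift [0.     0.0003 0.0008] turn [-0.0007 -0.0028 -0.0004] F [-0.  -0.1 -2.5] op 0.126 q7 -1.75
```

>>> {"api": "arm_command", "payload": {"deltas": "0 0 0 -0.02 0 0 0;0 0 0 -0.03 0 0 0;0 0 0 -0.045 0 0 0;0 0 0 -0.045 0 0 0;0 -0.002 0.03 0 0 0 0;0 -0.005 0.05 0 0 0 0;0 -0.006 0.055 0 0 0 0;0 -0.006 0.055 0 0 0 0;0 -0.006 0.055 0 0 0 0;0 -0.006 0.055 0 0 0 0"}}

```text
time_s: 24.02
tcp_pos: [0.4743, -0.1216, 0.2252]
orientation: [-0.0, 0.997, 0.072, 0.0]
ft_force: [0.7, -0.0, -2.5]
opening: 0.13
```

Run:
```python
from h import *
to(.481,-.298,.21,.138)
```

```text
t 24.02 pos [ 0.4743 -0.1216  0.2252] shift [-0.0188  0.1755  0.0151] turn [-0.0008 -0.001   0.0066] F [ 0.7 -0.  -2.5] op 0.13 q7 -1.14
```

>>> {"api": "arm_command", "payload": {"deltas": "0 -0.007 0.055 0 0 0 0.002;0 -0.006 0.055 0 0 0 0.002;0 -0.005 0.045 0 0 0 0.002;0 0 0.01 0 0.11 0 0;0 0 0 0 0.11 0 0;0 0 0 0 0 0 0"}}

```text
time_s: 24.78
tcp_pos: [0.477, -0.2971, 0.2236]
orientation: [-0.112, 0.991, 0.066, -0.008]
ft_force: [0.1, 0.2, -3.6]
opening: 0.132
```

Run:
```python
from h import *
place(3,.0638,.07)
```

```text
t 24.77 pos [ 0.477  -0.2971  0.2236] shift [0.0034 0.0202 0.0703] turn [-0.0057 -0.0004 -0.0047] F [ 0.1  0.2 -3.6] op 0.132 q7 -0.57
```

>>> {"api": "arm_command", "payload": {"deltas": "0 0.002 0.012 0 -0.003 0 -0.005;0 0.001 0.007 0.02 0 0 0;0 0 0 0.025 0 0 0;0 0 0 0.015 0 0 0;0 0 0 0 0 0 0"}}

```text
time_s: 25.4
tcp_pos: [0.4819, -0.2987, 0.156]
orientation: [-0.109, 0.991, 0.072, -0.008]
ft_force: [0.1, -0.6, -2.3]
opening: 0.128
```

Run:
```python
from h import *
place(3,.0638,.0)
```

```text
t 25.4 pos [ 0.4819 -0.2987  0.156 ] shift [-0.0011  0.0028  0.0749] turn [0.0009 0.0019 0.0067] F [ 0.1 -0.6 -2.3] op 0.128 q7 -0.51
```

>>> {"api": "arm_command", "payload": {"deltas": "0 0 0.002 0.018 0.002 0.002 0.006;0 0 0 0.018 0 0 0;0 0 0 0 0 0 0"}}

```text
time_s: 25.78
tcp_pos: [0.4816, -0.2924, 0.1185]
orientation: [-0.11, 0.992, 0.069, -0.007]
ft_force: [0.3, -1.3, -1.5]
opening: 0.13
```

Run:
```python
from h import *
place(3,.0638,.0)
```

```text
t 25.77 pos [ 0.4816 -0.2924  0.1185] shift [-0.0018  0.0009  0.037 ] turn [-0.0003 -0.001   0.0014] F [ 0.3 -1.3 -1.5] op 0.13 q7 -0.49
```

>>> {"api": "arm_command", "payload": {"deltas": "0 -0.001 0 0.012 0 0 0;0 0 0 0.012 0 0 0;0 0 0 0.006 0 0 0;0 0 0 0 0 0 0"}}

```text
time_s: 26.28
tcp_pos: [0.4798, -0.2862, 0.0876]
orientation: [-0.109, 0.992, 0.069, -0.007]
ft_force: [0.1, -0.5, -2.5]
opening: 0.125
```

Run:
```python
from h import *
place(3,.0638,.0)
```

```text
t 26.27 pos [ 0.4798 -0.2862  0.0876] shift [-0.0009  0.0004  0.0054] turn [ 0.0005 -0.0018  0.001 ] F [ 0.1 -0.5 -2.5] op 0.125 q7 -0.47
```

>>> {"api": "arm_command", "payload": {"deltas": "0 -0.001 0 0.003 0 0 0;0 0 0 0.003 0 0 0;0 0 0 0 0 0 0"}}

```text
time_s: 26.65
tcp_pos: [0.4792, -0.2859, 0.0825]
orientation: [-0.109, 0.992, 0.069, -0.006]
ft_force: [-0.7, -0.6, -3.3]
opening: 0.126
```

Run:
```python
from h import *
place(3,.0638,.0)
```

```text
t 26.65 pos [ 0.4792 -0.2859  0.0825] shift [-0.0003 -0.0004  0.0003] turn [ 0.002  -0.0034  0.001 ] F [-0.7 -0.6 -3.3] op 0.126 q7 -0.46
```

>>> {"api": "arm_command", "payload": {"deltas": "0 0 0 0.001 0 0 0;0.03 0 0 0 0 0 0;0.03 0 0 0 0 0 0;0.03 0 0 0 0 0 0;0.03 0 0 -0.02 0 0 0;0.03 0 0 -0.03 0 0 0;0.03 0 0 -0.04 0 0 0;0.03 0 0 -0.03 0 0 0;0.03 0 0 0 0 0 0"}}

```text
time_s: 27.78
tcp_pos: [0.4827, -0.3118, 0.2025]
orientation: [-0.109, 0.992, 0.069, -0.006]
ft_force: [-0.0, -0.4, 0.1]
opening: 0.351
```

Run:
```python
from h import *
to(.474,.1245,.20,.132)
W=wrist('w5')
f=vision.grab_frame("side");save("side5.png",f["pixels"])
a=cv2.imread("pics/w5.png"); b=cv2.imread("pics/side5.png")[160:300,250:430]
cv2.imwrite("pics/v5.png",np.hstack([cv2.resize(a,(400,300)),cv2.resize(b,(386,300))]))
```

```text
t 27.77 pos [ 0.4827 -0.3118  0.2025] shift [ 0.0517 -0.4225  0.0965] turn [-0.2184 -0.0031  0.0071] F [-0.  -0.4  0.1] op 0.351 q7 -0.54
```

View pics/v5.png

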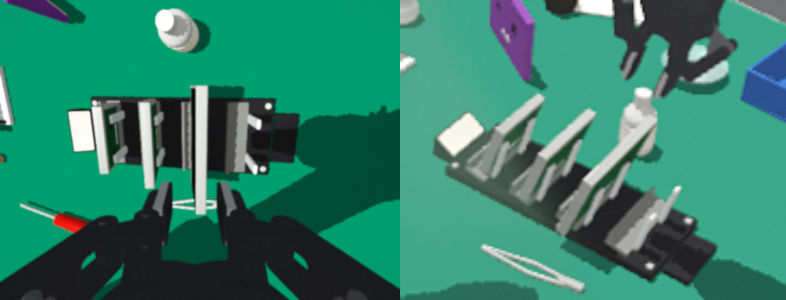

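Modules a, b and d stand in slots 1–3, leaning properly (d at left-picture (200,150), centred on its slot). Last is module c.

>>> {"api": "arm_command", "payload": {"deltas": "0.04 0 0 -0.01 -0.11 0 0.003;0.04 0 -0.02 0 -0.11 0 0.003;0.04 0.006 -0.05 0 0 0 0;0.04 0.008 -0.055 0 0 0 0;0.04 0.008 -0.055 0 0 0 0;0.04 0.008 -0.055 0 0 0 0;0.04 0.008 -0.055 0 0 0 0;0.04 0.008 -0.055 0 0 0 0;0.04 0.008 -0.05 0 0 0 0;0.04 0 0 0 0 0 0"}}

```text
time_s: 29.12
tcp_pos: [0.4745, 0.1031, 0.198]
orientation: [0.002, 0.998, 0.07, -0.009]
ft_force: [0.0, -0.7, 0.2]
opening: 0.473
```

Run:
```python
from h import *
to(.474,.1243,.074,.132)
```

```text
t 29.12 pos [0.4745 0.1031 0.198 ] shift [ 0.0047 -0.0214  0.1239] turn [0.0029 0.0178 0.0079] F [ 0.  -0.7  0.2] op 0.473 q7 -1.61
```

>>> {"api": "arm_command", "payload": {"deltas": "0.04 0.003 -0.012 0.01 0.003 0.01 0.004;0.04 0.001 -0.008 0.02 0 0.008 0.003;0.04 0 0 0.03 0 0 0;0.04 0 0 0.02 0 0 0;0.04 0 0 0 0 0 0"}}

```text
time_s: 29.75
tcp_pos: [0.4728, 0.1211, 0.1109]
orientation: [0.001, 0.998, 0.063, -0.002]
ft_force: [0.0, -0.0, 0.0]
opening: 0.469
```

Run:
```python
from h import *
to(.474,.1243,.074,.132)
```

```text
t 29.75 pos [0.4728 0.1211 0.1109] shift [ 0.0017 -0.0031  0.0369] turn [ 0.0018  0.0032 -0.0052] F [ 0. -0.  0.] op 0.469 q7 -1.59
```

>>> {"api": "arm_command", "payload": {"deltas": "0.04 0.001 -0.003 0.015 0 0.003 -0.005;0.04 0 0 0.014 0 0 0;0.04 0 0 0 0 0 0"}}

```text
time_s: 30.12
tcp_pos: [0.4739, 0.1227, 0.0816]
orientation: [0.001, 0.998, 0.064, 0.0]
ft_force: [-0.5, -0.8, 1.2]
opening: 0.47
```

Run:
```python
from h import *
to(.474,.1243,.074,.132)
```

```text
t 30.12 pos [0.4739 0.1227 0.0816] shift [ 0.0003 -0.0016  0.0076] turn [ 0.002  -0.0007 -0.0036] F [-0.5 -0.8  1.2] op 0.47 q7 -1.56
```

>>> {"api": "arm_command", "payload": {"deltas": "0.04 0 -0.001 0.005 0.002 0 -0.003;0.04 0 -0.001 0.004 0 0 0;0 0 0 0 0 0 0;0 0 0 0 0 0 0;0 0 0 0 0 0 0;0 0 0 0 0 0 0"}}

```text
time_s: 30.88
tcp_pos: [0.4746, 0.1248, 0.0735]
orientation: [-0.001, 0.998, 0.065, 0.001]
ft_force: [-0.3, 0.6, -1.9]
opening: 0.127
```

Run:
```python
from h import *
to(.474,.1243,.074,.132)
```

```text
t 30.88 pos [0.4746 0.1248 0.0735] shift [-0.0006  0.0004 -0.0005] turn [-0.0009 -0.0028 -0.0012] F [-0.3  0.6 -1.9] op 0.127 q7 -1.55
```

>>> {"api": "arm_command", "payload": {"deltas": "0 0 0 -0.02 0 0 0;0 0 0 -0.03 0 0 0;0 0 0 -0.045 0 0 0;0 0 0 -0.05 0 0 0;0 -0.002 0.03 0 0 0 0;0 -0.005 0.05 0 0 0 0;0 -0.006 0.055 0 0 0 0;0 -0.006 0.055 0 0 0 0;0 -0.006 0.055 0 0 0 0;0 -0.006 0.055 0 0 0 0"}}

```text
time_s: 32.12
tcp_pos: [0.4829, -0.1798, 0.2224]
orientation: [-0.001, 0.997, 0.071, 0.001]
ft_force: [0.8, -0.0, -1.9]
opening: 0.129
```

Run:
```python
from h import *
to(.49,-.365,.215,.138)
```

```text
t 32.12 pos [ 0.4829 -0.1798  0.2224] shift [-0.0194  0.1843  0.007 ] turn [-0.002  -0.0025  0.0049] F [ 0.8 -0.  -1.9] op 0.129 q7 -0.97
```

>>> {"api": "arm_command", "payload": {"deltas": "0 -0.006 0.055 0 0 0 0.002;0 -0.005 0.055 0 0 0 0.002;0 -0.005 0.055 0 0 0 0;0 0 0.02 0 0.11 0 0;0 0 0 0 0.11 0 0;0 0 0 0 0 0 0"}}

```text
time_s: 32.88
tcp_pos: [0.4906, -0.3749, 0.2197]
orientation: [-0.113, 0.991, 0.067, -0.008]
ft_force: [-0.7, -0.6, -1.2]
opening: 0.13
```

Run:
```python
from h import *
place(4,.0555,.07)
```

```text
t 32.88 pos [ 0.4906 -0.3749  0.2197] shift [0.0009 0.005  0.0781] turn [-0.0079 -0.0009 -0.0024] F [-0.7 -0.6 -1.2] op 0.13 q7 -0.46
```

>>> {"api": "arm_command", "payload": {"deltas": "0 0 0.004 0.01 -0.007 0 -0.002;0 0 0 0.025 0 0 0;0 0 0 0.025 0 0 0;0 0 0 0.01 0 0 0;0 0 0 0 0 0 0"}}

```text
time_s: 33.5
tcp_pos: [0.491, -0.358, 0.1477]
orientation: [-0.107, 0.992, 0.072, -0.007]
ft_force: [-0.1, -0.8, -2.3]
opening: 0.127
```

Run:
```python
from h import *
place(4,.0555,.0)
```

```text
t 33.5 pos [ 0.491  -0.358   0.1477] shift [-0.0018  0.0045  0.0743] turn [ 0.0061 -0.0004  0.0079] F [-0.1 -0.8 -2.3] op 0.127 q7 -0.42
```

>>> {"api": "arm_command", "payload": {"deltas": "0 -0.001 0.004 0.018 0.006 0 0.007;0 0 0 0.018 0 0 0;0 0 0 0 0 0 0"}}

```text
time_s: 33.88
tcp_pos: [0.4902, -0.3543, 0.1104]
orientation: [-0.109, 0.992, 0.069, -0.007]
ft_force: [0.6, 0.3, -1.8]
opening: 0.127
```

Run:
```python
from h import *
place(4,.0555,.0)
```

```text
t 33.88 pos [ 0.4902 -0.3543  0.1104] shift [-0.0015  0.0004  0.037 ] turn [ 0.0016 -0.0017  0.0015] F [ 0.6  0.3 -1.8] op 0.127 q7 -0.4
```

>>> {"api": "arm_command", "payload": {"deltas": "0 -0.001 0 0.012 0 0 0;0 0 0 0.012 0 0 0;0 0 0 0.006 0 0 0;0 0 0 0 0 0 0"}}

```text
time_s: 34.38
tcp_pos: [0.4882, -0.3482, 0.0792]
orientation: [-0.109, 0.992, 0.069, -0.007]
ft_force: [0.5, -0.0, -1.9]
opening: 0.133
```

Run:
```python
from h import *
place(4,.0555,.0)
```

```text
t 34.38 pos [ 0.4882 -0.3482  0.0792] shift [-0.0003 -0.0001  0.0052] turn [ 0.0021 -0.0019  0.0009] F [ 0.5 -0.  -1.9] op 0.133 q7 -0.38
```

>>> {"api": "arm_command", "payload": {"deltas": "0 0 0 0.003 0 0 0;0 0 0 0.003 0 0 0;0 0 0 0.001 0 0 0;0.03 0 0 0 0 0 0;0.03 0 0 0 0 0 0;0.03 0 0 0 0 0 0;0.03 0 0 -0.02 0 0 0;0.03 0 0 -0.03 0 0 0;0.03 0 0 -0.04 0 0 0;0.03 0 0 -0.03 0 0 0"}}

```text
time_s: 35.62
tcp_pos: [0.4913, -0.3744, 0.1973]
orientation: [-0.108, 0.992, 0.069, -0.006]
ft_force: [-0.2, 0.5, 0.2]
opening: 0.352
```

Run:
```python
from h import *
to(.48,-.24,.25,.138)
W=wrist('w6')
f=vision.grab_frame("side");save("side6.png",f["pixels"])
a=cv2.imread("pics/w6.png"); b=cv2.imread("pics/side6.png")[160:300,250:430]
cv2.imwrite("pics/v6.png",np.hstack([cv2.resize(a,(400,300)),cv2.resize(b,(386,300))]))
C=cloud(f); X=np.array([np.cos(YR),np.sin(YR),0]); O=np.array([.4727,-.24,0])
q=C[~np.isnan(C[...,0])]-O; q=np.stack([q@X,q@E,q[:,2]],1)*1000
for k,w in((96,88),(32,106),(-32,144),(-96,124)):
    m=(abs(q[:,1]+q[:,2]*.2236-k-4+4)<16)&(q[:,2]>72)&(q[:,2]<130)&(abs(q[:,0])<85); s=q[m]
    print(k,w,m.sum(),"x",s[:,0].min().round(),s[:,0].max().round(),"ztop",np.percentile(s[:,2],98).round(),"ymean",np.round(np.polyfit(s[:,2],s[:,1],1),2))
```

```text
t 35.62 pos [ 0.4913 -0.3744  0.1973] shift [ 0.0074 -0.1428 -0.0225] turn [-2.164e-01 -3.000e-03  2.000e-04] F [-0.2  0.5  0.2] op 0.352 q7 -0.44
96 88 195 x -44.0 48.0 ztop 94.0 ymean [2.000e-02 7.121e+01]
32 106 264 x -58.0 53.0 ztop 100.0 ymean [-0.05 11.43]
-32 144 423 x -76.0 70.0 ztop 113.0 ymean [ -0.13 -46.52]
-96 124 318 x -64.0 61.0 ztop 105.0 ymean [-1.0000e-01 -1.1163e+02]
```

View pics/v6.png

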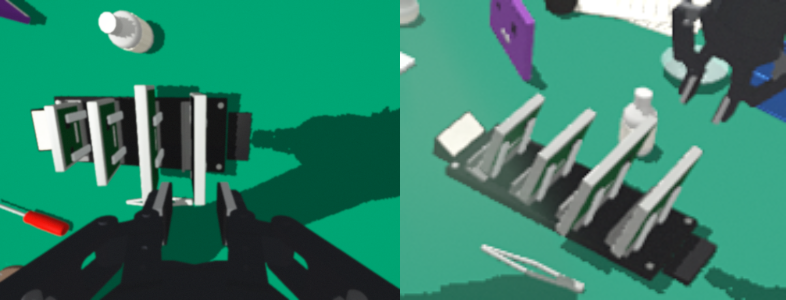

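All four stand in slots 1–4 in the order a, b, d, c, leaning on the blades. I'll back off a little, wait a moment and hand in.

>>> {"api": "arm_command", "payload": {"deltas": "0.03 0 0 -0.03 0 0 0;0.03 0 0 -0.02 0 0 0;0.03 0 0 0 0 0 0;0.03 0 0 0 0 0 0"}}

```text
time_s: 36.22
tcp_pos: [0.4926, -0.3867, 0.2508]
orientation: [-0.106, 0.992, 0.068, -0.004]
ft_force: [-0.3, -0.1, -1.1]
opening: 0.353
```

Run:
```python
from h import *
s=bot.read_state();print(s["time_s"],s["tcp_pos"],s["ft_force"])
print(bot.close_job())
```

```text
36.225 [ 0.49263806 -0.38668881  0.250754  ] [-0.29002582 -0.14276636 -1.10196242]
the job is handed in; nothing more can be done
None
```

I moved all four modules to the rack in order, counting from the ticket: a in slot 1, then b, d and c. The job was handed in at 36.2 s of the 104 s allowed, with the gripper clear of everything.

- **Final check:** the last pictures show all four standing, leaning back on the blades with the green boards to the back. In the side-camera depth each is centred along its slot within about 3 mm. Top heights are 94, 100, 113 and 105 mm, within about 2 mm of what fully seated modules should give.
- **Checks that disagreed:**
  - The scene and side cameras differed by about 4 mm in x, so I used the wrist camera's positions.
  - The line fitted for lean angle in that depth data gave a slope of about 0 to 0.13 instead of 0.22. I put this down to mixed front and top points and went by the pictures instead.
- **Two slips, both mended:**
  - My first grip on module a was about 9 mm too high and 9 mm off centre, so I opened and gripped it again before lifting.
  - Module a also brushed the blades lightly while being lowered, at about 4 N, and I shifted it clear.

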